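# Load the test fixture and close its heavy cover

## Robot

A 6-joint arm with a two-finger parallel gripper is mounted at the origin on the work surface. World frame = base frame: x ahead of the robot, y to its left, z up, the work surface at z = 0. Lengths are in m, angles in rad, forces in N, time in s.
With the tool pointing down it reaches from about 0.375 to 0.9 m from the base axis. Payload 3.1 kg.
Tool frame: the origin (TCP) lies between the finger pads; the fingertips stand 22 mm ahead of it and the grasp point (between the pads) lies 3 mm ahead of it; z points along the fingers, y is the direction in which the jaws open and shut (so a half turn about z gives the same grasp; the last joint's range is limited). The gripper opens to 87 mm and grips with 3 to 60 N. Pads are 19 mm wide; open, the fingers measure 117 mm over their backs; the gripper's body (75 mm by 190 mm) begins 51 mm behind the grasp point.
Start: joints at [-1.512, 0.527, 1.433, -0, 1.181, -0.178], TCP at [0.147, -0.608, 0.245] pointing down, gripper open.
Joint ranges: [-3.08, 3.08], [-0.75, 2.2], [0.22, 2.44], [-1.43, 4.57], [0, 2.65], [-2.85, 2.85]. Speed limits (rad/s): [2.79, 2.79, 3.14, 3.14, 3.14, 3.14].

## Interface

Orientations are given as a unit quaternion [x, y, z, w].
In Python, from rig import get_obs, camera, get_calibration, hand_in, search_frame gives the robot as it stands.
- The arm moves only by the shell command python3 -m jog 'ROWS' [FORCE]. ROWS is JSON, a list of rows, each an object with "grip": the closure in counts, from 0 (fully open) to 255 (shut); "travel": the shift along the world's x, y, z in cm, a list of three; "twist": the turn about the world's z in degrees. A call has 1 to 8 rows; each row shifts and turns the commanded pose from where the row before left it; what a row does not reach is not made up. A row lasts 1/10 s, in which the tool goes at most 50 mm and 8.59 degrees, less where a joint would pass 70% of its speed; a pose out of reach is approached as far as the arm can. A call is refused whole if a number of a shift passes 5 or a number of a turn 8.59, either way. A call with a gripper value outside its range is refused whole. The fingers move at their own pace and stop on an object; FORCE is the grip in N (left out, the last holds). Time passes only in rows, so rows that do not move let the fingers close. It gives the time, the measured TCP pose, the force and the opening at its end, in the units of the state.
- get_obs(): the state, without advancing time (a new reading comes with each control period).
- camera(name): name is "side" or "top"; returns the picture (480x640x3 uint8, red, green, blue); there is no depth.
- get_calibration(name): a dict with "fx", "fy", "cx", "cy" (pixels), "R" (3x3) and "t" (3): a world point X has camera coordinates R X + t. Camera axes: x right, y down, z forward; pixel columns grow to the right and rows downward; lengths in m; the calibration is good to about 2 mm. A picture is of the moment at which its call begins. get_calibration takes no time and is no camera call.
- hand_in(): hands the job in, once; it reports no verdict.
Trained networks look in the newest picture that a camera, given by its name, has taken for a name from the list of things; names that differ only in an ending like _2 or _b are one class to them, and where a whole thing is asked for, a point or a joint stands for the part that bears it (a point fixed in the world has none). Each returns a list of dicts, best first, with "p" (0 to 1); they miss things now and then, are a little off and sometimes report something else, mostly with a low value. They report only what shows in the picture. A call takes as long as a camera call. They do not tell look-alikes from the thing itself.
- search_frame(target, camera): "at" ([x, y, z] in m, in world coordinates, good to about 4 mm: the middle of the surface that is visible of it).
The state is a dict: "time": time; "q": joint angles; "joint_velocities": joint speeds; "joint_torque": joint torques, N m; "position": TCP position; "tool_rot": TCP orientation; "ft_force": force on the tool from outside, world axes, zero at the start; "moment": the same for the moment, N m; "grip_width": finger opening in m.
Only numpy, scipy, OpenCV 4.12 (cv2) and the standard library are available. Lean on these libraries where they do the work, as an engineer would, in place of code of your own. Each camera call takes 0.05 s, during which the arm holds its last target. There are 200 camera calls.

## Task

Set the dark meter module with the green display flat into the nest of the white test fixture, then bring the fixture's heavy hinged cover down under control, never letting it fall or slam, and press it down until the spring catch snaps over the keeper and holds it shut. Do not force it hard onto its stop studs (15 N at most), do not drop the module, and leave everything else on the desk where it is.

Things in the scene. Friction and masses are not known exactly. Their poses are not given: they have to be found in the camera images.
- module: the meter module to be tested: dark grey box 100 (own x) x 56 (own y) x 34 mm high, 0.15 to 0.31 kg, yellow-green display on top. Origin: centre of its underside. It starts flat on the desk, its place swapped with the spare's at random. It fits the nest either way round
- fixture: white polymer test fixture fixed to the desk: open tub 190 (x) x 240 (y) mm, rim 72 mm above the desk, inside 166 x 216 mm. Origin: centre of its underside at desk height; its -x side is the front, with the latch plate; the cover hinge runs along its rear (+x) rim
- nest (a point): centre of the top of the copper-coloured contact bed in the tub, at fixture (0, 0, 36) mm, axes as the fixture's. The module lies on it, long side along fixture x. Dark L-shaped corner locators (tops 57 mm above the desk, flared outward by 4 mm from 46 mm up, legs 18 mm) leave 3 mm play all round; the middles of the long sides are open, over 70 mm free beside each
- bed (a joint): how far the sprung contact bed is pressed straight down, in m, 0 = up. It yields only above 16 N, then 1.2 N more for every mm; 0.002 to 0.006 when the cover is latched on the module. Not latched, it lifts the cover again to about 0.04 rad or more
- cover (a joint): angle of the cover, rad: 0 = level, 1.57 = upright; starts open at 1.40 to 1.75. Hinge friction (0.3 N m) holds it only near upright; below about 1.2 it falls unless carried (0.76 to 1.04 kg, centre of mass about 95 mm from the hinge). It comes to rest, unlatched, at about 0.05 to 0.11 on module and catch and can be let go there. Latched it reads -0.01 to 0.03, as the latch plate is set
- latchplate: slotted aluminium plate on the fixture's front, screwed tight up to 3 mm higher or lower each time (origin: fixture origin, plus that setting in z). Carries the spring catch (at its middle, top 113 mm above this origin) and two rigid 10 mm stop studs at (-89, +-95) mm, tops 80 mm above this origin. The studs stop a cover pressed on 1.5 mm past the latched place
- keeper (a point): centre of the round keeper bar (6 mm diameter, 40 mm long) on the cover's front edge, at (-197, 0, 6) mm in the frame of cover_hinge. Going down it pushes the catch aside; pressed far enough (5 to 11 N at cover_front), the catch snaps over it, the load drops a few N, then rises steeply on the studs. Latched it lies about 87 mm above latchplate's origin
- cover_hinge (a point): point on the hinge axis at mid width, at fixture (95, 0, 80) mm. The hinge axis is parallel to the fixture's y axis. The frame turns with the cover, which reaches from here along its own -x: 190 mm deep, 240 mm wide, 24 mm thick, with a panel raised another 10 mm from 25 to 115 mm from the hinge
- cover_handle (a point): middle of the black round bar (12 mm diameter, 120 mm long, parallel to the hinge) of the bow handle on the cover's outer face, at (-140, 0, 69) mm in the frame of cover_hinge. 39 mm clear between bar and face. With the cover upright the bar is on the side away from the robot, 220 mm above the desk, the cover's free edge 50 mm higher
- cover_front (a point): spot for pressing on the cover's outer face, on its middle line, at (-172, 0, 24) mm in the frame of cover_hinge: 18 mm from the front edge, 26 mm in front of the handle bar's near side; 104 mm above the desk, facing up, when the cover is level
- spare: yellow blank spare module without display, 100 x 56 x 34 mm; bystander, leave alone. Origin: centre of its underside
- multimeter: orange hand-held multimeter, 160 x 78 x 40 mm; bystander. Origin: centre of its underside
- mug: blue mug, 80 mm across, 92 mm high; bystander. Origin: centre of its underside
- driver: screwdriver lying flat, 180 mm long; bystander. Origin: centre of its underside
- tape: blue roll of tape lying flat, 90 mm across, 19 mm high; bystander. Origin: centre of its underside
- fluxjar: small jar with red cap, 60 mm across, 65 mm high; bystander. Origin: centre of its underside
- screwtray: open grey plastic tray, 120 x 90 x 28 mm; bystander. Origin: centre of its underside
There are look-alikes about, which are no part of the job. What is meant by the module is not pink, and is the smaller of those in its own colour.

How it is judged:
By the outcome, as a careful person would: the job done as asked, in the order asked, and still so for the second after the job is handed in, with the robot touching nothing.
It also fails if it takes over 72 s, if anything falls off the work surface, if the arm or the gripper's body presses on something with over 40 N, if the wrist force passes 120 N, or if a joint passes its speed limit or range.

## Working session

There is one attempt and no reset: what is moved stays moved. The work goes in short steps, Python scripts to look and compute and a shell command to move; the robot and the scene stay as the last step left them, time stands still between calls to the robot, and variables do not carry over. Pictures are saved under pics/ and viewed, about 8 in all and at most 12, crops included, and the job is handed in when it is done.

```bash
mkdir -p pics; ls; cat > h.py <<'E'
import numpy as np, cv2
from rig import *
def snap(c,f): 
    im=camera(c); cv2.imwrite(f'pics/{f}.png',im[:,:,::-1]); return im
def px(c,X):
    k=get_calibration(c); p=np.array(k['R'])@np.array(X)+np.array(k['t']); return np.round([k['fx']*p[0]/p[2]+k['cx'],k['fy']*p[1]/p[2]+k['cy']],1)
def ray(c,u,v,z):
    k=get_calibration(c);R=np.array(k['R']);t=np.array(k['t']);o=-R.T@t;d=R.T@np.array([(u-k['cx'])/k['fx'],(v-k['cy'])/k['fy'],1]);return o+d*(z-o[2])/d[2]
E
python3 - <<'E'
from h import *
a=snap('top','t0');b=snap('side','s0')
for n in ['module','fixture','spare','cover_handle','latchplate','keeper','nest','cover']:
  for c in ['top','side']:
    try: print(n,c,[(np.round(d['at'],3).tolist(),round(d['p'],2),px(c,d['at']).tolist()) for d in search_frame(n,c)])
    except Exception as e: print(n,c,e)
print(get_obs())
for c in ['top','side']:
  k=get_calibration(c); print(c,-np.array(k['R']).T@k['t'],k['fx'],np.array(k['R'])[2])
E
```

```text
pics
module top [([0.261, 0.231, 0.044], 0.76, [220.6, 329.2]), ([0.431, 0.234, 0.037], 0.71, [222.7, 267.9])]
module side [([0.425, 0.238, 0.032], 0.73, [261.5, 364.8]), ([0.248, 0.234, 0.042], 0.73, [327.1, 420.2]), ([0.521, 0.132, 0.036], 0.71, [267.9, 306.2])]
fixture top [([0.55, -0.12, 0.073], 0.57, [349.7, 225.1]), ([0.694, -0.354, 0.006], 0.38, [428.7, 182.9])]
fixture side [([0.58, -0.104, 0.078], 0.77, [322.5, 224.9])]
spare top [([0.611, 0.277, 0.033], 0.8, [210.7, 205.3])]
spare side [([0.602, 0.288, 0.036], 0.93, [187.2, 327.4]), ([0.609, -0.112, 0.191], 0.55, [316.5, 181.7]), ([0.337, 0.421, 0.026], 0.48, [218.1, 463.6])]
cover_handle top [([0.613, -0.127, 0.213], 0.75, [355.5, 190.4])]
cover_handle side [([0.607, -0.11, 0.192], 0.95, [316.5, 182.4])]
latchplate top [([0.388, -0.098, 0.067], 0.84, [341.7, 283.7]), ([0.554, -0.115, 0.074], 0.37, [348.2, 223.9])]
latchplate side [([0.387, -0.087, 0.063], 0.76, [380.0, 275.9])]
keeper top [([0.613, -0.131, 0.214], 0.69, [357.0, 190.1])]
keeper side [([0.601, -0.11, 0.192], 0.59, [318.5, 183.1])]
nest top [([0.553, -0.118, 
[... 468 characters left out ...]
-8.12653043e-04,
        5.33844495e-04, -1.31291194e-03]), 'joint_torque': array([-1.52506327e-03, -4.40003586e+01, -1.76987511e+01,  6.34590187e-02,
        5.04061882e-02, -1.58900639e-05]), 'position': array([ 0.14664343, -0.60753983,  0.24455618]), 'tool_rot': array([9.92997970e-01, 1.18131416e-01, 3.99531937e-06, 6.00364763e-06]), 'ft_force': array([ 0.79883974, -0.8554615 , -0.57646427]), 'moment': array([ 0.01210496, -0.02589706, -0.02269401]), 'grip_width': 0.08712085140030672}
top [ 0.22094515 -0.03989616  1.6714993 ] 587.2292803583575 [ 1.90821689e-01 -3.32579082e-04 -9.81624660e-01]
side [-0.02556028  0.56106655  0.96908985] 525.3461274160751 [ 0.47222301 -0.49998435 -0.72596217]
```

View pics/t0.png

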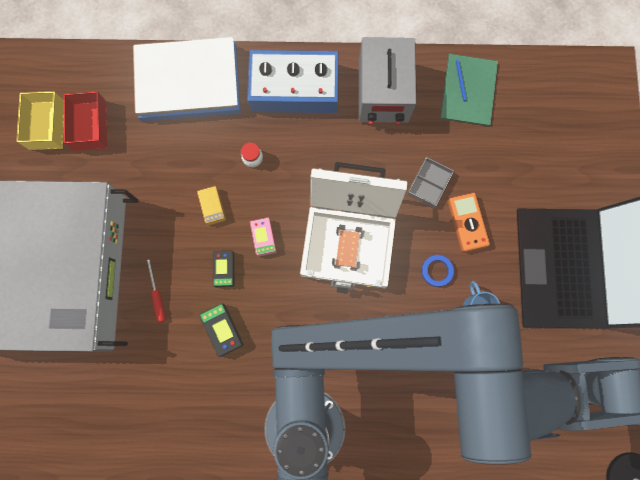

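View pics/s0.png

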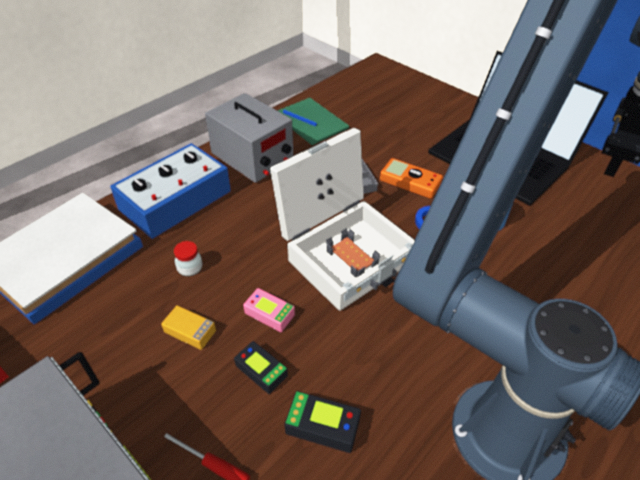

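The look-alikes in the top view are the small dark module (223,268), the larger dark one (221,330) and the pink one (262,236). The yellow spare is at (210,205). The target is the smaller dark one at (223,268). The fixture's centre is near (348,235), turned slightly. I'll check the choice and the fixture's yaw in one close crop.

```bash
python3 - <<'E'
from h import *
im=cv2.imread('pics/t0.png')
c=cv2.resize(im[155:355,185:425],None,fx=3.3,fy=3,interpolation=cv2.INTER_CUBIC)
cv2.imwrite('pics/c1.png',cv2.resize(im[155:355,190:420],None,fx=3,fy=3,interpolation=cv2.INTER_CUBIC))
# module: flood dark+display region
sub=im[245:295,205:245]
hsv=cv2.cvtColor(sub,cv2.COLOR_BGR2HSV)
b,g,r=[sub[:,:,i].astype(int) for i in range(3)]
wood=(r-b>25)&(r>g+12)
m=(~wood).astype(np.uint8)*255
n,l,s,ce=cv2.connectedComponentsWithStats(m)
i=1+np.argmax(s[1:,4]); ps=np.argwhere(l==i)[:,::-1]+[205,245]
print(s[i],cv2.minAreaRect(ps.astype(np.float32)))
W=np.array([ray('top',u,v,0.034)[:2] for u,v in ps],np.float32)
print(cv2.minAreaRect(W))
# display
d=(hsv[:,:,0]>22)&(hsv[:,:,0]<40)&(hsv[:,:,1]>120)&(hsv[:,:,2]>150)
ps=np.argwhere(d)[:,::-1]+[205,245]
print(cv2.minAreaRect(np.array([ray('top',u,v,0.034)[:2] for u,v in ps],np.float32)))
E
```

```text
[  8   6  22  36 742] ((223.5, 268.5), (35.0, 21.0), 90.0)
((0.429782509803772, 0.23214291036128998), (0.10069581866264343, 0.05884937196969986), 2.741100549697876)
((0.43513229489326477, 0.23943254351615906), (0.03753223270177841, 0.02810017578303814), 2.4995949268341064)
```

View pics/c1.png

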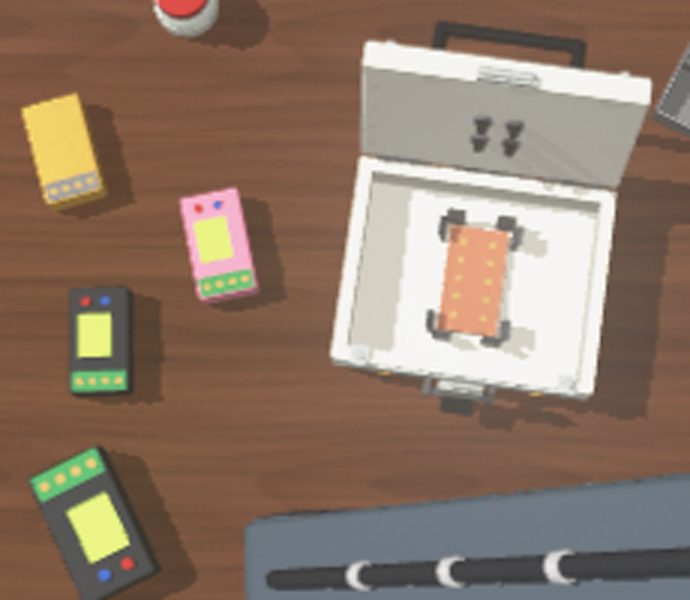

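The crop confirms it: the smaller dark module has a green display and lies nearly along world x. Next I'll fit the fixture's pose and the cover angle from the corner pixels in this crop.

```bash
cat > fit.py <<'E'
from h import *
from scipy.optimize import least_squares
im=cv2.imread('pics/t0.png')
hsv=cv2.cvtColor(im,cv2.COLOR_BGR2HSV)
m=(hsv[...,0]<14)&(hsv[...,1]>90)&(hsv[...,2]>200); m[:200]=0;m[280:]=0;m[:,:320]=0;m[:,380:]=0
W=np.array([ray('top',u,v,.036)[:2] for v,u in np.argwhere(m)],np.float32)
print('bed',W.mean(0),cv2.minAreaRect(W))
def hp(p,x,z,y): a=p[3]; return [95-(-x)*np.cos(a)+z*np.sin(a), y, 80+(-x)*np.sin(a)+z*np.cos(a)]
def w(p,f): c,s=np.cos(p[2]),np.sin(p[2]); f=np.array(f)/1000; return [p[0]+c*f[0]-s*f[1],p[1]+s*f[0]+c*f[1],f[2]]
C=[((332,357),0,(-95,120,72)),((593,392),0,(-95,-120,72)),((362,157),0,(95,120,72)),((615,187),0,(95,-120,72)),
((366,67),1,(-190,0,120)),((645,105),1,(-190,0,-120)),((366,42),1,(-190,24,120)),((651,80),1,(-190,24,-120)),((437,27),1,(-140,69,60)),((584,45),1,(-140,69,-60))]
def res(p):
    return np.concatenate([px('top',w(p,hp(p,*q) if k else q))-[190+u/3,155+v/3] for (u,v),k,q in C])
if __name__=='__main__':
    r=least_squares(res,[.55,-.12,-.12,1.5],x_scale=.01,diff_step=1e-2); p=r.x
    print(p,np.round(r.fun.reshape(-1,2),1).tolist())
    print('nest',w(p,(0,0,36)),'handle',w(p,hp(p,-140,69,0)),'hinge',w(p,(95,0,80)),'edge',w(p,hp(p,-190,24,0)))
E
python3 fit.py; python3 -c "
from h import *
print(ray('top',222.8,268,.034), px('top',[.48,.235,.034]),px('top',[.38,.235,.034]))"
```

```text
bed [ 0.49139073 -0.11543813] ((0.49227556586265564, -0.11465384066104889), (0.05389324575662613, 0.0989030972123146), 83.04096984863281)
[ 0.49269522 -0.11613212 -0.12306922  1.72179314] [[-0.2, -0.3], [-0.1, -0.1], [-0.6, -0.6], [0.4, 0.8], [-1.5, -0.0], [1.7, 0.0], [-0.1, -0.4], [0.6, -0.5], [1.3, 0.4], [-1.8, 0.5]]
nest [np.float64(0.49269522273442773), np.float64(-0.11613212160789126), np.float64(0.036)] handle [np.float64(0.6755756783935624), np.float64(-0.13875339922586877), np.float64(0.20802779391245407)] hinge [np.float64(0.5869766937912656), np.float64(-0.12779420612819253), np.float64(0.08)] edge [np.float64(0.6388884859663841), np.float64(-0.13421540110065516), np.float64(0.2642279405744224)]
[0.43088211 0.23416091 0.034     ] [223.3 250.7] [221.7 286.1]
```

```bash
python3 -m jog '[{"grip":0,"travel":[3.4,3.4,0],"twist":-5},{"grip":0,"travel":[3.4,3.4,0],"twist":-5.9},{"grip":0,"travel":[3.4,3.4,0],"twist":0},{"grip":0,"travel":[3.4,3.4,0],"twist":0},{"grip":0,"travel":[3.4,3.4,0],"twist":0},{"grip":0,"travel":[3.4,3.4,0],"twist":0},{"grip":0,"travel":[3.4,3.4,0],"twist":0},{"grip":0,"travel":[3.4,3.4,0],"twist":0}]'
```

```text
time: 1.7
position: [0.4199, -0.3341, 0.2448]
tool_rot: [1.0, 0.023, 0.0, 0.0]
ft_force: [0.3, 0.2, -0.1]
grip_width: 0.087
```

The bed mask and the corner fit agree: nest at (0.4925, -0.1155), yaw −7°. The cover is at about 1.72 rad, leaning back.

```bash
python3 -m jog '[{"grip":0,"travel":[0,4.8,0],"twist":0},{"grip":0,"travel":[0,4.8,0],"twist":0},{"grip":0,"travel":[0,4.8,0],"twist":0},{"grip":0,"travel":[0,4.8,0],"twist":0},{"grip":0,"travel":[0,4.8,0],"twist":0},{"grip":0,"travel":[0,4.8,0],"twist":0},{"grip":0,"travel":[0.5,4.8,0],"twist":0},{"grip":0,"travel":[0.5,4.8,0],"twist":0}]' && python3 -m jog '[{"grip":0,"travel":[0,4.8,0],"twist":0},{"grip":0,"travel":[0,4.8,0],"twist":0},{"grip":0,"travel":[0.1,4.8,-1],"twist":0},{"grip":0,"travel":[0,4.0,-2],"twist":0},{"grip":0,"travel":[0,0,-4],"twist":0},{"grip":0,"travel":[0,0,-3.5],"twist":0},{"grip":0,"travel":[0,0,0],"twist":0},{"grip":0,"travel":[0,0,0],"twist":0}]'
python3 - <<'E'
from h import *
im=snap('side','s1');t=snap('top','t1')
for c in ['side','top']:print([(np.round(d['at'],3).tolist(),round(d['p'],2)) for d in search_frame('module',c)])
o=get_obs();P=o['position']; print(o['q'],P)
a=im[290:450,190:360]; b=t[220:320,170:290]
cv2.imwrite('pics/v1.png',np.hstack([cv2.resize(a,(430,400)),cv2.resize(b,(360,400))])[:,:,::-1])
E
```

```text
time: 2.5
position: [0.4286, 0.0503, 0.245]
tool_rot: [1.0, 0.023, 0.001, 0.0]
ft_force: [0.6, -0.4, 0.4]
grip_width: 0.0871
time: 3.3
position: [0.4297, 0.2324, 0.1396]
tool_rot: [1.0, 0.023, -0.0, 0.0]
ft_force: [-0.2, 1.0, 0.1]
grip_width: 0.0865
[([0.421, 0.24, 0.034], 0.86), ([0.25, 0.238, 0.043], 0.7), ([0.484, 0.129, 0.022], 0.5)]
[([0.523, 0.128, 0.032], 0.93), ([0.416, 0.216, 0.037], 0.75), ([0.25, 0.217, 0.045], 0.74), ([0.696, -0.355, 0.004], 0.43)]
[2.66057165e-01 5.11558179e-01 1.86760172e+00 2.50838387e-05
 7.58276905e-01 1.79096484e+00] [0.43108209 0.23253061 0.14139848]
```

View pics/v1.png

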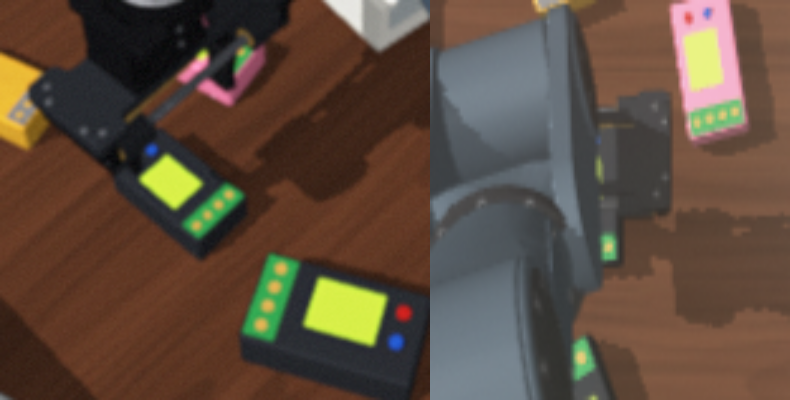

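Left is the side view, with the gripper straddling the small dark module and its display at (170,180). Right is the top view, where the arm hides most of the module. It's aligned, so I'll descend and grip.

```bash
python3 -m jog '[{"grip":0,"travel":[0,0,-4],"twist":0},{"grip":0,"travel":[0,0,-4],"twist":0},{"grip":0,"travel":[0,0,-2],"twist":0},{"grip":0,"travel":[0,0.1,-1],"twist":0},{"grip":0,"travel":[0,0,0],"twist":0},{"grip":150,"travel":[0,0,0],"twist":0},{"grip":150,"travel":[0,0,0],"twist":0},{"grip":150,"travel":[0,0,0],"twist":0}]' 25 && python3 -m jog '[{"grip":150,"travel":[0,0,0],"twist":0},{"grip":150,"travel":[0,0,0],"twist":0}]'
```

```text
time: 4.3
position: [0.4304, 0.2337, 0.0307]
tool_rot: [1.0, 0.023, 0.001, -0.0]
ft_force: [0.7, -0.1, 0.2]
grip_width: 0.0706
time: 4.5
position: [0.4301, 0.2338, 0.0301]
tool_rot: [1.0, 0.023, 0.001, -0.0]
ft_force: [-0.9, 1.0, 5.5]
grip_width: 0.0559
```

```bash
python3 -m jog '[{"grip":150,"travel":[0,0,2],"twist":0},{"grip":150,"travel":[0,0,4],"twist":0},{"grip":150,"travel":[0,0,4.5],"twist":0},{"grip":150,"travel":[0,0,4.5],"twist":0},{"grip":150,"travel":[0,-3,2],"twist":-3},{"grip":150,"travel":[0,-4.5,0],"twist":-3},{"grip":150,"travel":[0,-4.5,0],"twist":-3.6},{"grip":150,"travel":[1,-4.5,0],"twist":0}]' && python3 -m jog '[{"grip":150,"travel":[1,-4.5,0],"twist":0},{"grip":150,"travel":[1,-4.5,0],"twist":0},{"grip":150,"travel":[1,-4.5,0],"twist":0},{"grip":150,"travel":[1.2,-3,0],"twist":0},{"grip":150,"travel":[1.0,-1.9,0],"twist":0},{"grip":150,"travel":[0,0,0],"twist":0},{"grip":150,"travel":[0,0,0],"twist":0},{"grip":150,"travel":[0,0,0],"twist":0}]'
python3 - <<'E'
from h import *
im=snap('side','s2');t=snap('top','t2')
for c in ['side','top']:
  for n in ['module','nest']:print(c,n,[(np.round(d['at'],3).tolist(),round(d['p'],2)) for d in search_frame(n,c)])
o=get_obs();print(o['q'],o['position'],o['tool_rot'],o['ft_force'])
a=im[130:300,270:440]; b=t[170:300,280:410]
cv2.imwrite('pics/v2.png',np.hstack([cv2.resize(a,(400,400)),cv2.resize(b,(400,400))])[:,:,::-1])
E
```

```text
time: 5.3
position: [0.4372, 0.0675, 0.1995]
tool_rot: [0.998, -0.06, -0.001, -0.0]
ft_force: [0.9, -0.0, -2.3]
grip_width: 0.0559
time: 6.1
position: [0.4902, -0.1141, 0.1991]
tool_rot: [0.998, -0.06, -0.001, -0.001]
ft_force: [-0.7, 0.1, -2.3]
grip_width: 0.0559
side module [([0.249, 0.236, 0.043], 0.85), ([0.521, 0.134, 0.037], 0.56), ([0.473, -0.088, 0.204], 0.55)]
side nest [([0.58, -0.068, 0.067], 0.91)]
top module [([0.522, 0.127, 0.033], 0.73)]
top nest [([0.607, -0.155, 0.204], 0.94)]
[-4.51322020e-01  4.31623496e-01  1.77809627e+00  2.70787763e-05
  9.32033710e-01  1.23946428e+00] [ 0.49145224 -0.1148425   0.19963569] [ 9.98200353e-01 -5.99670618e-02 -7.01889996e-05 -4.07185760e-05] [-0.03617857  0.86143258 -2.22065066]
```

View pics/v2.png

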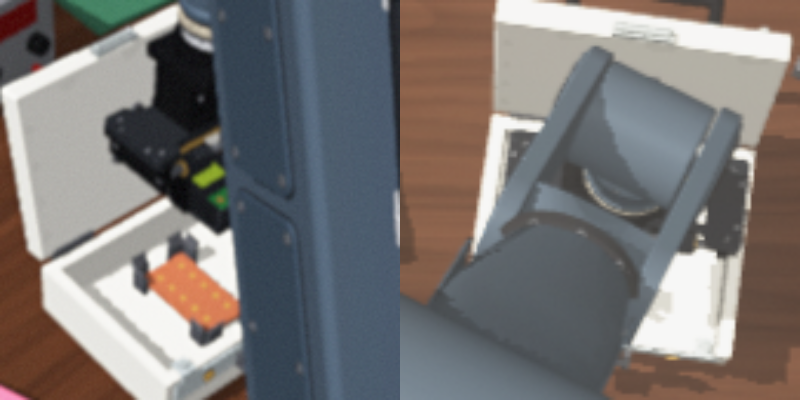

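Side view (left): the module is held level above the open nest, with its display at (205,175) and the copper bed at (190,290). The arm blocks the top view. Lowering now, slowly near the locators.

```bash
python3 -m jog '[{"grip":150,"travel":[0,0,-4],"twist":0},{"grip":150,"travel":[0,-0.1,-4],"twist":0},{"grip":150,"travel":[0,0,-2],"twist":0},{"grip":150,"travel":[0,0,-1],"twist":0},{"grip":150,"travel":[0,0,-0.5],"twist":0},{"grip":150,"travel":[0,0,-0.5],"twist":0},{"grip":150,"travel":[0,0,0],"twist":0}]' && python3 -m jog '[{"grip":150,"travel":[0,0,-0.4],"twist":0},{"grip":150,"travel":[0,0,-0.4],"twist":0},{"grip":150,"travel":[0,0,0],"twist":0}]'
```

```text
time: 7.1
position: [0.4921, -0.1167, 0.0799]
tool_rot: [0.998, -0.06, 0.001, 0.0]
ft_force: [0.1, 0.1, -1.7]
grip_width: 0.0556
time: 7.4
position: [0.4928, -0.1158, 0.0737]
tool_rot: [0.998, -0.061, 0.002, -0.0]
ft_force: [-0.4, 5.8, 12.0]
grip_width: 0.0561
```

Contact came 8 mm early, with a +5.8 N push in y, so the module is on a locator flare on the −y side. I'll back up, shift +y and retry.

```bash
python3 -m jog '[{"grip":150,"travel":[0,0,0.5],"twist":0},{"grip":150,"travel":[0,0.2,0],"twist":0},{"grip":150,"travel":[0,0,-0.3],"twist":0},{"grip":150,"travel":[0,0,-0.3],"twist":0},{"grip":150,"travel":[0,0,0],"twist":0}]'; python3 -c "
from rig import *
o=get_obs();print(o['position'],o['ft_force'],o['moment'],o['tool_rot'])"
```

```text
time: 7.9
position: [0.4911, -0.1144, 0.0697]
tool_rot: [0.998, -0.061, -0.001, -0.0]
ft_force: [-0.2, -0.4, -2.6]
grip_width: 0.0563
[ 0.49112632 -0.11444096  0.06974581] [-0.16404628 -0.44911423 -2.62517538] [ 0.05903545  0.03364644 -0.0208303 ] [ 9.98165065e-01 -6.05460332e-02 -7.75394219e-04 -2.81655166e-04]
```

```bash
python3 -m jog '[{"grip":150,"travel":[0,0,-0.2],"twist":0},{"grip":150,"travel":[0,0,-0.15],"twist":0},{"grip":150,"travel":[0,0,0],"twist":0}]'; python3 -c "
from rig import *
o=get_obs();print(o['position'],o['ft_force'],o['moment'],o['tool_rot'])"
```

```text
time: 8.2
position: [0.4915, -0.1145, 0.0667]
tool_rot: [0.998, -0.061, -0.0, -0.0]
ft_force: [0.2, -0.2, -1.7]
grip_width: 0.0563
[ 0.49145477 -0.11450277  0.06667174] [ 0.17222814 -0.16588959 -1.73685757] [ 0.03632529  0.0036195  -0.01312536] [ 9.98166816e-01 -6.05216701e-02 -3.39966998e-04 -1.37925612e-04]
```

```bash
python3 -m jog '[{"grip":150,"travel":[0,0,-0.1],"twist":0},{"grip":150,"travel":[0,0,0],"twist":0}]';  python3 -m jog '[{"grip":150,"travel":[0,0,-0.1],"twist":0},{"grip":150,"travel":[0,0,0],"twist":0}]'
```

```text
time: 8.4
position: [0.4917, -0.1146, 0.0662]
tool_rot: [0.998, -0.06, 0.0, 0.0]
ft_force: [0.1, -0.5, -1.3]
grip_width: 0.0562
time: 8.6
position: [0.4917, -0.1147, 0.0658]
tool_rot: [0.998, -0.06, 0.0, 0.0]
ft_force: [0.1, -0.7, 3.4]
grip_width: 0.0561
```

Seated at the expected height (TCP 0.066) with a light contact force. Releasing and lifting to z 0.33, so the tips clear the cover edge at 0.265.

```bash
python3 -m jog '[{"grip":70,"travel":[0,0,0],"twist":0},{"grip":0,"travel":[0,0,0],"twist":0},{"grip":0,"travel":[0,0,0],"twist":0},{"grip":0,"travel":[0,0,0],"twist":0},{"grip":0,"travel":[0,0,2],"twist":0},{"grip":0,"travel":[0,0,4],"twist":0},{"grip":0,"travel":[0,0,5],"twist":0},{"grip":0,"travel":[-0.5,0,5],"twist":0}]' && python3 -m jog '[{"grip":0,"travel":[0,0,5],"twist":0},{"grip":0,"travel":[0,0,5],"twist":8.5},{"grip":0,"travel":[0,4,0],"twist":8.5},{"grip":0,"travel":[0,4.5,0],"twist":8.5},{"grip":0,"travel":[0,4.5,0],"twist":8.5},{"grip":0,"travel":[0,4.5,0],"twist":8.5},{"grip":0,"travel":[0,0,0],"twist":0},{"grip":0,"travel":[0,0,0],"twist":0}]'
python3 - <<'E'
from h import *
im=snap('side','s3');t=snap('top','t3')
for c in ['side','top']:
  for n in ['cover_handle','module','nest']:print(c,n,[(np.round(d['at'],3).tolist(),round(d['p'],2),px(c,d['at']).tolist()) for d in search_frame(n,c)])
o=get_obs();print(o['q'],o['position'],o['tool_rot'],o['ft_force'])
a=im[100:310,250:460]; b=t[150:310,280:440]
cv2.imwrite('pics/v3.png',np.hstack([cv2.resize(a,(400,400)),cv2.resize(b,(400,400))])[:,:,::-1])
E
```

```text
time: 9.4
position: [0.4867, -0.1145, 0.2261]
tool_rot: [0.998, -0.06, -0.0, -0.0]
ft_force: [0.8, -0.6, -0.3]
grip_width: 0.0865
time: 10.2
position: [0.4863, 0.0614, 0.3246]
tool_rot: [0.952, 0.306, -0.0, 0.0]
ft_force: [0.7, -0.7, 0.3]
grip_width: 0.087
side cover_handle [([0.598, -0.164, 0.166], 0.72, [335.1, 181.8]), ([0.63, -0.417, 0.033], 0.2, [385.6, 171.3])]
side module [([0.486, -0.107, 0.068], 0.9, [352.4, 246.9]), ([0.254, 0.236, 0.038], 0.72, [324.3, 419.7]), ([0.517, 0.135, 0.035], 0.7, [268.1, 308.2])]
side nest [([0.562, -0.116, 0.069], 0.73, [331.1, 228.8])]
top cover_handle [([0.611, -0.127, 0.212], 0.58, [355.3, 191.3])]
top module [([0.493, -0.115, 0.072], 0.96, [347.9, 245.5]), ([0.493, 0.098, 0.035], 0.62, [272.0, 246.6])]
top nest [([0.562, -0.124, 0.073], 0.83, [351.4, 220.9]), ([0.437, -0.37, 0.02], 0.71, [437.0, 269.4]), ([0.489, -0.118, 0.071], 0.2, [349.1, 247.1])]
[-1.06628990e-01  2.48914970e-01  1.65487053e+00 -5.53032158e-05
  1.23786872e+00  8.45405536e-01] [0.48682433 0.05951191 0.32474881] [ 9.52519497e-01  3.04477597e-01 -3.87184868e-05  1.14640773e-05] [-0.04580569  0.20915253  0.44084633]
```

View pics/v3.png

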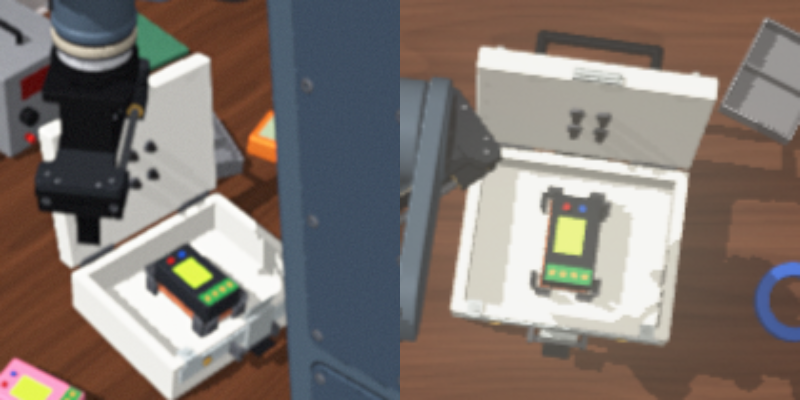

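The module lies flat between all four locators, display up, at side crop (195,275) and top crop (572,240). Now I'll pin down the cover angle from the handle bar and free edge in this unobstructed top view.

```bash
python3 - <<'E'
from fit import *
t=cv2.imread('pics/t3.png')
print('obs: handle centre 360,167.5; outer corners (312,168.8),(406.8,181.2); inner (311.6,177),(405,192)')
for a in [1.4,1.5,1.55,1.6,1.65,1.7,1.75]:
    p=[.492,-.115,-.122,a]
    print(a,[px('top',w(p,hp(p,*q))).tolist() for q in [(-140,69,0),(-190,24,120),(-190,24,-120),(-190,0,120),(-190,0,-120)]], np.round(w(p,hp(p,-140,69,0)),3))
# dark handle mask
g=cv2.cvtColor(t,cv2.COLOR_BGR2HSV)
m=((g[...,2]<75)&(g[...,1]<110)).astype(np.uint8); m[:155]=0;m[182:]=0;m[:,:325]=0;m[:,400:]=0
for u in range(332,392,6): print(u,np.flatnonzero(m[:,u]).tolist())
E
```

```text
bed [ 0.49139073 -0.11543813] ((0.49227556586265564, -0.11465384066104889), (0.05389324575662613, 0.0989030972123146), 83.04096984863281)
obs: handle centre 360,167.5; outer corners (312,168.8),(406.8,181.2); inner (311.6,177),(405,192)
1.4 [[357.8, 182.1], [307.9, 191.6], [404.8, 204.4], [306.6, 201.3], [403.6, 214.1]] [ 0.63  -0.132  0.23 ]
1.5 [[358.4, 177.1], [309.0, 184.2], [405.7, 196.9], [307.6, 193.7], [404.5, 206.5]] [ 0.645 -0.134  0.225]
1.55 [[358.7, 174.8], [309.5, 180.6], [406.0, 193.3], [308.2, 189.9], [405.0, 202.7]] [ 0.652 -0.135  0.221]
1.6 [[358.9, 172.6], [310.0, 177.0], [406.4, 189.7], [308.7, 186.2], [405.4, 199.0]] [ 0.659 -0.135  0.218]
1.65 [[359.1, 170.5], [310.6, 173.6], [406.7, 186.2], [309.2, 182.6], [405.8, 195.3]] [ 0.666 -0.136  0.214]
1.7 [[359.3, 168.5], [311.1, 170.3], [406.9, 182.9], [309.8, 179.1], [406.1, 191.8]] [ 0.672 -0.137  0.21 ]
1.75 [[359.5, 166.7], [311.6, 167.1], [407.2, 179.6], [310.3, 175.6], [406.4, 188.3]] [ 0.678 -0.138  0.205]
332 []
338 [163, 164, 165, 166, 167]
344 [164, 165, 166]
350 [164, 165, 166, 167]
356 [165, 166, 167, 168]
362 [166, 167, 168, 169]
368 [167, 168, 169]
374 [168, 169, 170]
380 [168, 169, 170, 171]
386 []
```

Bar and edge pixels agree on a≈1.72, bar at about (0.675, −0.138, 0.208). At that angle the keeper (top 0.277) would meet the gripper body in a straddling grasp. So I'll first nudge the cover to about 1.38 by pushing the bar from behind with closed fingers, jaw parallel to the hinge. Friction still holds it there, and I'll grasp it after that.

```bash
python3 -m jog '[{"grip":255,"travel":[4,0,0],"twist":-8.5},{"grip":255,"travel":[4.5,0,0],"twist":-8.5},{"grip":255,"travel":[4.5,0,0],"twist":-8.5},{"grip":255,"travel":[4.5,0,0],"twist":-8.5},{"grip":255,"travel":[4.4,-2,0],"twist":-8.5},{"grip":255,"travel":[0,-4.5,0],"twist":0},{"grip":255,"travel":[0,-4.5,0],"twist":0},{"grip":255,"travel":[0,-4.5,0],"twist":0}]' 10 && python3 -m jog '[{"grip":255,"travel":[0,-4.5,0],"twist":0},{"grip":255,"travel":[0,0,0],"twist":0},{"grip":255,"travel":[0,0,0],"twist":0}]'
python3 - <<'E'
from h import *
o=get_obs();print(o['q'],o['position'],o['tool_rot'],o['ft_force'],o['grip_width'])
E
```

```text
time: 11.4
position: [0.7058, -0.0965, 0.3238]
tool_rot: [0.998, -0.06, -0.001, -0.0]
ft_force: [0.5, 0.4, 0.1]
grip_width: 0.0313
time: 11.7
position: [0.7053, -0.1416, 0.3242]
tool_rot: [0.998, -0.062, -0.0, -0.0]
ft_force: [0.9, 0.6, -0.5]
grip_width: 0.0067
[-3.53244683e-01  6.00565126e-01  1.06770590e+00  5.92415742e-04
  1.47440745e+00  1.34200818e+00] [ 0.70528735 -0.14156357  0.32416907] [ 9.98062473e-01 -6.22167117e-02 -4.35491923e-04 -4.38196342e-04] [ 0.89897266  0.64567404 -0.50014482] 0.006655323810856508
```

```bash
python3 -m jog '[{"grip":255,"travel":[0,0,-3.5],"twist":0},{"grip":255,"travel":[0,0,-3.5],"twist":0},{"grip":255,"travel":[0,0,-3.2],"twist":0},{"grip":255,"travel":[0,0,0],"twist":0},{"grip":255,"travel":[-1,0.12,0],"twist":0},{"grip":255,"travel":[-0.7,0.09,0],"twist":0},{"grip":255,"travel":[0,0,0],"twist":0}]' && python3 -m jog '[{"grip":255,"travel":[-0.5,0.06,0],"twist":0},{"grip":255,"travel":[-0.5,0.06,0],"twist":0},{"grip":255,"travel":[-0.3,0.04,0],"twist":0}]'
```

```text
time: 12.4
position: [0.6906, -0.1365, 0.2257]
tool_rot: [0.998, -0.06, 0.003, 0.0]
ft_force: [2.7, 1.4, 1.3]
grip_width: 0.0004
time: 12.7
position: [0.6804, -0.1367, 0.2276]
tool_rot: [0.998, -0.06, 0.007, 0.002]
ft_force: [5.6, -0.9, 5.6]
grip_width: 0.0007
```

```bash
python3 -m jog '[{"grip":255,"travel":[-0.5,0.06,0.3],"twist":0},{"grip":255,"travel":[-0.5,0.06,0],"twist":0},{"grip":255,"travel":[0,0,0],"twist":0},{"grip":255,"travel":[0,0,0],"twist":0}]'
python3 - <<'E'
from h import *
im=snap('side','s4')
o=get_obs();print(o['position'],o['tool_rot'],o['ft_force'],o['moment'])
cv2.imwrite('pics/v4.png',cv2.resize(im[60:300,200:440],(600,600))[:,:,::-1])
E
```

```text
time: 13.1
position: [0.6675, -0.1352, 0.2279]
tool_rot: [0.998, -0.06, 0.003, 0.001]
ft_force: [4.9, 0.3, 2.3]
grip_width: 0.0008
[ 0.6671783  -0.13509471  0.22738772] [ 9.98170775e-01 -6.04169673e-02  2.11118926e-03  6.60593537e-04] [ 4.01434776 -0.06557543  3.24098603] [-0.06516071 -0.60494452  0.01315261]
```

View pics/v4.png

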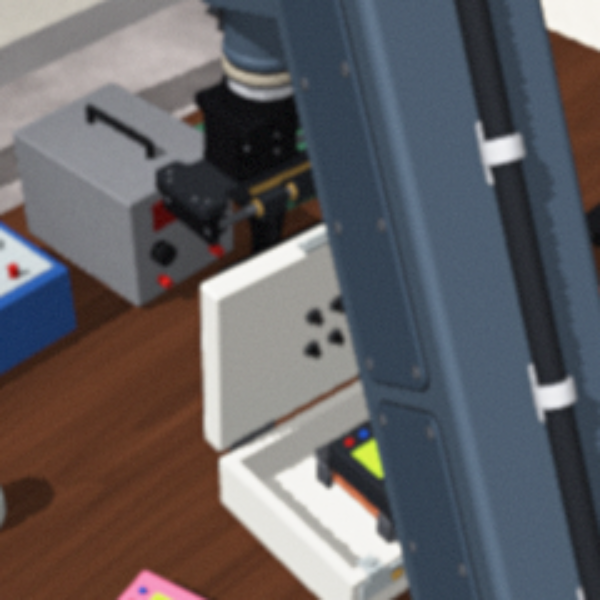

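The cover is coming forward under a gentle 4 N push; the gripper is behind the handle at (265,240). I'll continue to about 1.38.

```bash
python3 -m jog '[{"grip":255,"travel":[-0.5,0.06,0.2],"twist":0},{"grip":255,"travel":[-0.5,0.06,0],"twist":0},{"grip":255,"travel":[-0.5,0.06,0.2],"twist":0},{"grip":255,"travel":[-0.4,0.05,0],"twist":0},{"grip":255,"travel":[-0.3,0.04,0],"twist":0},{"grip":255,"travel":[-0.2,0.02,0],"twist":0},{"grip":255,"travel":[0,0,0],"twist":0},{"grip":255,"travel":[0,0,0],"twist":0}]'
python3 -c "
from rig import *
o=get_obs();print(o['position'],o['ft_force'],o['q'])"
```

```text
time: 13.95
position: [0.6406, -0.1314, 0.229]
tool_rot: [0.998, -0.06, -0.002, -0.0]
ft_force: [-0.6, 0.0, -0.4]
grip_width: 0.0007
[ 0.64057004 -0.13139656  0.22903385] [-0.56271583  0.01182378 -0.40228052] [-3.72773026e-01  5.84650100e-01  1.36861167e+00 -2.92962896e-04
  1.19152817e+00  1.31903311e+00]
```

The contact force went to zero, so the cover may have run slightly ahead. I'll back off, rise, turn the jaw +90°, open and look.

```bash
python3 -m jog '[{"grip":255,"travel":[2,-0.2,0],"twist":0},{"grip":255,"travel":[2,-0.2,2],"twist":0},{"grip":255,"travel":[0,0,4.5],"twist":0},{"grip":200,"travel":[0,1,4.5],"twist":8},{"grip":100,"travel":[0,4,0],"twist":8.2},{"grip":0,"travel":[0,4.5,0],"twist":8.2},{"grip":0,"travel":[0,4.5,0],"twist":8.2},{"grip":0,"travel":[0,4.5,0],"twist":8.2}]' 
python3 - <<'E'
from h import *
im=snap('side','s5');t=snap('top','t5')
for c in ['side','top']:
  for n in ['cover_handle','keeper']:print(c,n,[(np.round(d['at'],3).tolist(),round(d['p'],2),px(c,d['at']).tolist()) for d in search_frame(n,c)])
o=get_obs();print(o['q'],o['position'],o['tool_rot'])
a=im[100:310,250:460]; b=t[150:310,280:440]
cv2.imwrite('pics/v5.png',np.hstack([cv2.resize(a,(400,400)),cv2.resize(b,(400,400))])[:,:,::-1])
E
```

```text
time: 14.75
position: [0.6805, 0.0507, 0.339]
tool_rot: [0.956, 0.294, -0.001, -0.0]
ft_force: [0.9, -0.2, -0.2]
grip_width: 0.0329
side cover_handle [([0.58, -0.038, 0.19], 0.64, [303.1, 203.8])]
side keeper [([0.578, -0.042, 0.188], 0.7, [304.8, 203.6])]
top cover_handle [([0.57, -0.123, 0.266], 0.76, [355.2, 201.5])]
top keeper [([0.569, -0.123, 0.265], 0.73, [355.2, 202.0])]
[-9.21529485e-02  5.32311139e-01  1.15328761e+00 -8.78256194e-04
  1.45762076e+00  8.89117499e-01] [0.68134743 0.04825806 0.33916237] [ 9.56856119e-01  2.90560691e-01 -9.17918182e-04  9.70938989e-05]
```

View pics/v5.png

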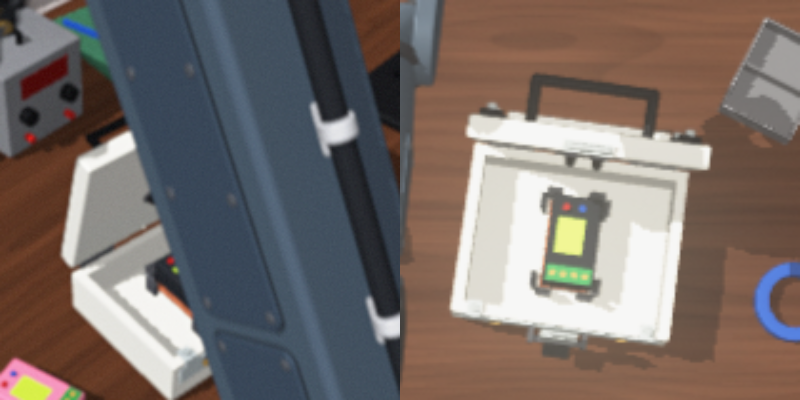

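The cover stands at about 1.37 rad, bar centre at top crop (596,83), giving (0.626, −0.1315, 0.231). I'll straddle it with a 40 mm opening, since the face is only about 45 mm from the bar.

```bash
python3 -m jog '[{"grip":138,"travel":[-1,-4.5,0],"twist":8.2},{"grip":138,"travel":[-1,-4.5,0],"twist":8.2},{"grip":138,"travel":[-1.5,-4.5,0],"twist":8.2},{"grip":138,"travel":[-1.5,-4.5,0],"twist":8.2},{"grip":138,"travel":[-0.5,0,0],"twist":8.2},{"grip":138,"travel":[0,0,0],"twist":8.2},{"grip":138,"travel":[0,0,0],"twist":0},{"grip":138,"travel":[0,0,0],"twist":0}]' 
python3 -c "
from rig import *
o=get_obs();print(o['position'],o['tool_rot'],o['grip_width'],o['q'])"
```

```text
time: 15.85
position: [0.6263, -0.1321, 0.3397]
tool_rot: [0.75, 0.661, -0.0, -0.0]
ft_force: [0.3, 0.3, 0.3]
grip_width: 0.0403
[ 0.62634405 -0.1321002   0.33966367] [ 7.50310908e-01  6.61085092e-01 -1.76713540e-04 -9.98611622e-05] 0.04025682079113864 [-3.82044150e-01  4.63624123e-01  1.27248707e+00 -2.28947588e-04
  1.40581881e+00 -2.55738284e-01]
```

```bash
python3 -m jog '[{"grip":138,"travel":[0,0,-3],"twist":0},{"grip":138,"travel":[0,0,-3],"twist":0},{"grip":138,"travel":[0,0,-1.5],"twist":0},{"grip":138,"travel":[0,0,-1],"twist":0},{"grip":138,"travel":[0,0,-1],"twist":0},{"grip":138,"travel":[0,0,0],"twist":0}]' && python3 -m jog '[{"grip":160,"travel":[0,0,-0.3],"twist":0},{"grip":180,"travel":[0,0,0],"twist":0},{"grip":200,"travel":[0,0,0],"twist":0},{"grip":235,"travel":[0,0,0],"twist":0},{"grip":235,"travel":[0,0,0],"twist":0},{"grip":235,"travel":[0,0,0],"twist":0}]' 12
```

```text
time: 16.45
position: [0.6263, -0.1305, 0.2437]
tool_rot: [0.749, 0.663, -0.0, -0.001]
ft_force: [0.4, -0.2, -0.3]
grip_width: 0.04
time: 17.05
position: [0.6261, -0.1307, 0.2419]
tool_rot: [0.749, 0.663, -0.0, -0.0]
ft_force: [-3.0, 0.2, 0.8]
grip_width: 0.0113
```

Gripped on the 12 mm bar, position consistent with a≈1.37. Working out the arc increments.

```bash
python3 - <<'E'
import numpy as np
a=np.r_[1.37,1.34,1.30,np.arange(1.25,0.24,-.05),np.arange(.22,.0,-.03)]
x=-14*np.cos(a)+6.9*np.sin(a); z=14*np.sin(a)+6.9*np.cos(a)
w=np.c_[.9926*x,-.1217*x,z]; w-=w[0]
d=np.diff(np.round(w,2),axis=0)
for i in range(len(d)): print(round(a[i+1],2),np.round(d[i],2).tolist(), np.round(w[i+1],2).tolist())
E
```

```text
1.34 [-0.45, 0.06, 0.11] [-0.45, 0.06, 0.11]
1.3 [-0.61, 0.07, 0.13] [-1.06, 0.13, 0.24]
1.25 [-0.76, 0.09, 0.13] [-1.82, 0.22, 0.37]
1.2 [-0.77, 0.1, 0.08] [-2.59, 0.32, 0.45]
1.15 [-0.77, 0.09, 0.05] [-3.36, 0.41, 0.5]
1.1 [-0.78, 0.1, 0.01] [-4.14, 0.51, 0.51]
1.05 [-0.77, 0.09, -0.03] [-4.91, 0.6, 0.48]
1.0 [-0.77, 0.1, -0.07] [-5.68, 0.7, 0.41]
0.95 [-0.77, 0.09, -0.1] [-6.45, 0.79, 0.31]
0.9 [-0.76, 0.09, -0.15] [-7.21, 0.88, 0.16]
0.85 [-0.76, 0.1, -0.18] [-7.97, 0.98, -0.02]
0.8 [-0.74, 0.09, -0.22] [-8.71, 1.07, -0.24]
0.75 [-0.73, 0.09, -0.26] [-9.44, 1.16, -0.5]
0.7 [-0.72, 0.09, -0.3] [-10.16, 1.25, -0.8]
0.65 [-0.7, 0.08, -0.33] [-10.86, 1.33, -1.13]
0.6 [-0.68, 0.09, -0.37] [-11.54, 1.42, -1.5]
0.55 [-0.67, 0.08, -0.39] [-12.21, 1.5, -1.89]
0.5 [-0.64, 0.08, -0.44] [-12.85, 1.58, -2.33]
0.45 [-0.62, 0.07, -0.46] [-13.47, 1.65, -2.79]
0.4 [-0.6, 0.08, -0.5] [-14.07, 1.73, -3.29]
0.35 [-0.58, 0.07, -0.52] [-14.65, 1.8, -3.81]
0.3 [-0.54, 0.06, -0.56] [-15.19, 1.86, -4.37]
0.25 [-0.52, 0.07, -0.58] [-15.71, 1.93, -4.95]
0.22 [-0.3, 0.03, -0.36] [-16.01, 1.96, -5.31]
0.19 [-0.28, 0.04, -0.37] [-16.29, 2.0, -5.68]
0.16 [-0.28, 0.03, -0.37] [-16.57, 2.03, -6.05]
0.13 [-0.26, 0.03, -0.39] [-16.83, 2.06, -6.44]
0.1 [-0.25, 0.03, -0.39] [-17.08, 2.09, -6.83]
0.07 [-0.24, 0.03, -0.4] [-17.32, 2.12, -7.23]
0.04 [-0.23, 0.03, -0.41] [-17.55, 2.15, -7.64]
0.01 [-0.22, 0.03, -0.42] [-17.77, 2.18, -8.06]
```

```bash
python3 -m jog '[{"grip":240,"travel":[0,0,0],"twist":0},{"grip":240,"travel":[-0.45,0.06,0.11],"twist":0},{"grip":240,"travel":[-0.61,0.07,0.13],"twist":0},{"grip":240,"travel":[-0.76,0.09,0.13],"twist":0},{"grip":240,"travel":[-0.77,0.1,0.08],"twist":0},{"grip":240,"travel":[-0.77,0.09,0.05],"twist":0},{"grip":240,"travel":[-0.78,0.1,0.01],"twist":0}]' 30 && python3 -m jog '[{"grip":240,"travel":[-0.77,0.09,-0.03],"twist":0},{"grip":240,"travel":[-0.77,0.1,-0.07],"twist":0},{"grip":240,"travel":[-0.77,0.09,-0.1],"twist":0},{"grip":240,"travel":[-0.76,0.09,-0.15],"twist":0},{"grip":240,"travel":[0,0,0],"twist":0}]'
```

```text
time: 17.75
position: [0.5854, -0.1255, 0.2481]
tool_rot: [0.749, 0.663, 0.001, 0.001]
ft_force: [1.1, 1.5, 3.2]
grip_width: 0.0109
time: 18.25
position: [0.5516, -0.1212, 0.2427]
tool_rot: [0.748, 0.663, -0.002, -0.003]
ft_force: [-3.3, 1.6, 3.6]
grip_width: 0.0112
```

Tracking the arc well with small forces; continuing.

```bash
python3 -m jog '[{"grip":240,"travel":[-0.76,0.1,-0.16],"twist":0},{"grip":240,"travel":[-0.74,0.09,-0.2],"twist":0},{"grip":240,"travel":[-0.73,0.09,-0.26],"twist":0},{"grip":240,"travel":[-0.72,0.09,-0.3],"twist":0},{"grip":240,"travel":[-0.7,0.08,-0.33],"twist":0},{"grip":240,"travel":[-0.68,0.09,-0.37],"twist":0},{"grip":240,"travel":[0,0,0],"twist":0}]' && python3 -m jog '[{"grip":240,"travel":[-0.67,0.08,-0.39],"twist":0},{"grip":240,"travel":[-0.64,0.08,-0.44],"twist":0},{"grip":240,"travel":[-0.62,0.07,-0.46],"twist":0},{"grip":240,"travel":[-0.6,0.08,-0.5],"twist":0},{"grip":240,"travel":[0,0,0],"twist":0}]'
```

```text
time: 18.95
position: [0.5087, -0.1158, 0.2257]
tool_rot: [0.749, 0.663, -0.001, -0.002]
ft_force: [-2.1, 3.2, -4.0]
grip_width: 0.0112
time: 19.45
position: [0.4844, -0.1128, 0.2082]
tool_rot: [0.749, 0.663, -0.001, -0.002]
ft_force: [0.4, 3.6, -6.0]
grip_width: 0.011
```

```bash
python3 -m jog '[{"grip":240,"travel":[-0.58,0.1,-0.52],"twist":0},{"grip":240,"travel":[-0.54,0.1,-0.56],"twist":0},{"grip":240,"travel":[-0.52,0.1,-0.58],"twist":0},{"grip":240,"travel":[-0.3,0.06,-0.36],"twist":0},{"grip":240,"travel":[-0.28,0.04,-0.37],"twist":0},{"grip":240,"travel":[0,0,0],"twist":0}]' && python3 -m jog '[{"grip":240,"travel":[-0.28,0.03,-0.37],"twist":0},{"grip":240,"travel":[-0.26,0.03,-0.39],"twist":0},{"grip":240,"travel":[0,0,0],"twist":0}]'
```

```text
time: 20.05
position: [0.4632, -0.11, 0.1847]
tool_rot: [0.748, 0.663, -0.001, -0.0]
ft_force: [-0.2, -1.5, -6.6]
grip_width: 0.0111
time: 20.35
position: [0.4581, -0.1092, 0.1772]
tool_rot: [0.749, 0.663, -0.0, 0.0]
ft_force: [0.5, -1.6, -5.8]
grip_width: 0.0109
```

```bash
python3 -m jog '[{"grip":240,"travel":[-0.13,0.02,-0.2],"twist":0},{"grip":240,"travel":[-0.13,0.02,-0.2],"twist":0},{"grip":240,"travel":[0,0,0],"twist":0}]' && python3 -m jog '[{"grip":240,"travel":[-0.12,0.02,-0.2],"twist":0},{"grip":240,"travel":[0,0,0],"twist":0}]'
```

```text
time: 20.65
position: [0.4558, -0.1088, 0.1737]
tool_rot: [0.749, 0.663, -0.0, 0.0]
ft_force: [-0.9, -1.7, -3.4]
grip_width: 0.0114
time: 20.85
position: [0.4547, -0.1087, 0.1718]
tool_rot: [0.748, 0.663, -0.0, 0.0]
ft_force: [-1.9, -3.4, -2.6]
grip_width: 0.0111
```

```bash
python3 -m jog '[{"grip":240,"travel":[-0.12,0.02,-0.2],"twist":0},{"grip":240,"travel":[0,0,0],"twist":0}]' && python3 -m jog '[{"grip":240,"travel":[-0.06,0.0,-0.12],"twist":0},{"grip":240,"travel":[0,0,0],"twist":0}]'
```

```text
time: 21.05
position: [0.4536, -0.1085, 0.1699]
tool_rot: [0.748, 0.663, -0.0, 0.001]
ft_force: [-2.5, -4.4, -0.3]
grip_width: 0.0111
time: 21.25
position: [0.453, -0.1083, 0.1688]
tool_rot: [0.748, 0.663, -0.0, 0.0]
ft_force: [-2.2, -4.4, 2.5]
grip_width: 0.011
```

Resting at about a≈0.066, with the load carried by module and catch. Letting go, rising, closing the fingers and turning the jaw parallel to the hinge over cover_front.

```bash
python3 -m jog '[{"grip":215,"travel":[0,0,0],"twist":0},{"grip":190,"travel":[0,0,0],"twist":0},{"grip":138,"travel":[0,0,0],"twist":0},{"grip":138,"travel":[0,0,0],"twist":0},{"grip":138,"travel":[0,0,2],"twist":0},{"grip":138,"travel":[0,0,3],"twist":0},{"grip":255,"travel":[-1,0.1,3],"twist":-8},{"grip":255,"travel":[-1.5,0.1,0],"twist":-8.2}]' 10 && python3 -m jog '[{"grip":255,"travel":[-1.1,0,0],"twist":-8.2},{"grip":255,"travel":[0,0,0],"twist":-8.2},{"grip":255,"travel":[0,0,0],"twist":-8.2},{"grip":255,"travel":[0,0,0],"twist":-8.2},{"grip":255,"travel":[0,0,0],"twist":-8.2},{"grip":255,"travel":[0,0,0],"twist":-8.2},{"grip":255,"travel":[0,0,0],"twist":-8.2},{"grip":255,"travel":[0,0,0],"twist":-8.2}]' && python3 -m jog '[{"grip":255,"travel":[0,0,0],"twist":-8.2},{"grip":255,"travel":[0,0,0],"twist":0},{"grip":255,"travel":[0,0,0],"twist":0}]'
python3 - <<'E'
from h import *
im=snap('side','s6');t=snap('top','t6')
o=get_obs();print(o['q'],o['position'],o['tool_rot'],o['ft_force'],o['moment'])
a=im[130:330,260:460]; b=t[150:310,280:440]
cv2.imwrite('pics/v6.png',np.hstack([cv2.resize(a,(400,400)),cv2.resize(b,(400,400))])[:,:,::-1])
E
```

```text
time: 22.05
position: [0.4305, -0.1071, 0.252]
tool_rot: [0.836, 0.549, 0.002, 0.004]
ft_force: [-0.6, -0.3, -0.6]
grip_width: 0.0303
time: 22.85
position: [0.4167, -0.1057, 0.2485]
tool_rot: [1.0, 0.008, -0.0, -0.0]
ft_force: [-0.2, -0.6, 1.0]
grip_width: 0.0003
time: 23.15
position: [0.4167, -0.1058, 0.2485]
tool_rot: [0.998, -0.059, -0.0, -0.0]
ft_force: [0.4, -0.8, -0.3]
grip_width: 0.0004
[-5.10091037e-01  2.59372442e-01  1.89300255e+00  1.64361734e-04
  9.89468756e-01  1.17955845e+00] [ 0.41669896 -0.10589792  0.24855057] [ 9.98232068e-01 -5.94366633e-02 -8.30984727e-05 -1.16502219e-04] [-0.22530743  0.10203818 -0.9551785 ] [ 0.06362276  0.01613324 -0.0243728 ]
```

View pics/v6.png

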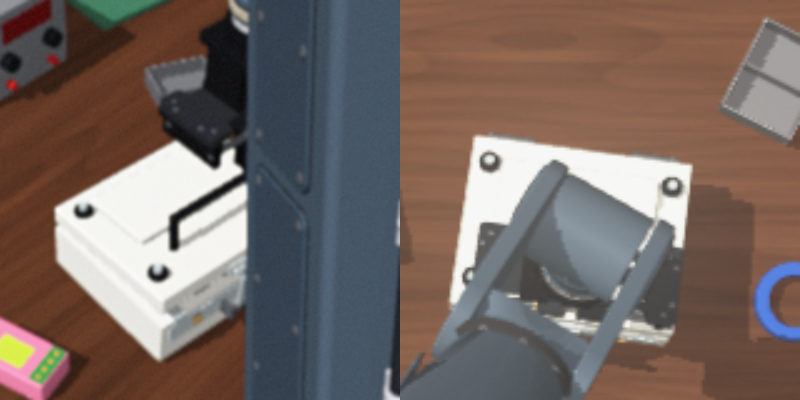

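The cover rests almost level (handle at side crop (205,210)) and the closed gripper is above its front. Descending to just above the surface, then creeping with force readings.

```bash
python3 -m jog '[{"grip":255,"travel":[0,0,-4],"twist":0},{"grip":255,"travel":[0,0,-4],"twist":0},{"grip":255,"travel":[0,0,-1.7],"twist":0},{"grip":255,"travel":[0,0,-0.7],"twist":0},{"grip":255,"travel":[0,0,0],"twist":0},{"grip":255,"travel":[0,0,0],"twist":0}]' && for i in 1 2 3 4; do python3 -m jog '[{"grip":255,"travel":[0,0,-0.1],"twist":0},{"grip":255,"travel":[0,0,0],"twist":0}]' | egrep 'pos|ft'; done
```

```text
time: 23.85
position: [0.4175, -0.1064, 0.1453]
tool_rot: [0.998, -0.06, 0.001, 0.0]
ft_force: [-0.5, -0.2, 0.3]
grip_width: 0.0007
position: [0.4174, -0.1063, 0.1444]
ft_force: [0.0, -0.2, 0.2]
position: [0.4169, -0.1061, 0.1429]
ft_force: [-0.0, 0.1, -0.4]
position: [0.4167, -0.106, 0.1416]
ft_force: [0.3, -0.2, 0.6]
position: [0.4167, -0.106, 0.1405]
ft_force: [-0.9, 0.9, 0.0]
```

```bash
for i in 1 2 3 4 5 6; do python3 -m jog '[{"grip":255,"travel":[0,0,-0.1],"twist":0},{"grip":255,"travel":[0,0,0],"twist":0}]' | egrep 'pos|ft'; done
```

```text
position: [0.4167, -0.106, 0.1395]
ft_force: [-0.2, 0.0, -0.3]
position: [0.4167, -0.106, 0.1385]
ft_force: [-1.0, -0.1, -0.1]
position: [0.4167, -0.106, 0.1375]
ft_force: [-0.8, -0.8, 1.2]
position: [0.4167, -0.106, 0.1365]
ft_force: [0.1, -0.6, 1.0]
position: [0.4169, -0.106, 0.1355]
ft_force: [0.7, 0.6, -0.1]
position: [0.4168, -0.106, 0.1346]
ft_force: [-0.1, 0.2, 0.4]
```

```bash
for i in 1 2 3; do python3 -m jog '[{"grip":255,"travel":[0,0,-0.1],"twist":0},{"grip":255,"travel":[0,0,0],"twist":0}]' | egrep 'pos|ft'; done
```

```text
position: [0.4166, -0.106, 0.1337]
ft_force: [-1.5, 0.9, 3.0]
position: [0.4165, -0.106, 0.1327]
ft_force: [-2.4, -0.7, 4.2]
position: [0.4163, -0.1059, 0.1316]
ft_force: [-2.4, -0.7, 4.8]
```

```bash
for i in 1 2 3 4; do python3 -m jog '[{"grip":255,"travel":[0,0,-0.05],"twist":0},{"grip":255,"travel":[0,0,0],"twist":0}]' | egrep 'pos|ft'; done
```

```text
position: [0.4162, -0.1059, 0.131]
ft_force: [-3.6, -1.2, 4.0]
position: [0.4165, -0.1058, 0.1305]
ft_force: [-2.2, -0.1, 3.3]
position: [0.4167, -0.1059, 0.13]
ft_force: [-1.3, -0.1, 2.1]
position: [0.4168, -0.1059, 0.1295]
ft_force: [-1.3, 0.7, 1.7]
```

```bash
for i in 1 2 3; do python3 -m jog '[{"grip":255,"travel":[0,0,-0.05],"twist":0},{"grip":255,"travel":[0,0,0],"twist":0}]' | egrep 'pos|ft'; done
```

```text
position: [0.417, -0.106, 0.129]
ft_force: [-1.1, 0.0, 2.1]
position: [0.417, -0.106, 0.1286]
ft_force: [-1.6, 0.6, 2.2]
position: [0.4169, -0.106, 0.1282]
ft_force: [-1.3, 1.8, 4.2]
```

```bash
for i in 1 2 3; do python3 -m jog '[{"grip":255,"travel":[0,0,-0.05],"twist":0},{"grip":255,"travel":[0,0,0],"twist":0}]' | egrep 'pos|ft'; done
```

```text
position: [0.4168, -0.106, 0.1277]
ft_force: [-1.1, 0.4, 4.2]
position: [0.4168, -0.106, 0.1274]
ft_force: [-1.8, 0.3, 7.4]
position: [0.4168, -0.106, 0.1274]
ft_force: [-2.0, 1.9, 12.7]
```

The load rose to 4.8 N, fell to 1.7 N, then climbed steeply to 12.7 N with no further travel: a snap, then the studs. I'll back off in steps to see whether the cover follows. If latched, contact should end near 0.129; if not, near 0.134.

```bash
for i in 1 2 3 4 5 6; do python3 -m jog '[{"grip":255,"travel":[0,0,0.05],"twist":0},{"grip":255,"travel":[0,0,0],"twist":0}]' | egrep 'pos|ft'; done
```

```text
position: [0.4168, -0.106, 0.1275]
ft_force: [-1.7, 1.9, 8.5]
position: [0.4168, -0.106, 0.1277]
ft_force: [-2.3, 1.5, 6.1]
position: [0.4169, -0.106, 0.128]
ft_force: [-0.9, 1.2, 2.9]
position: [0.417, -0.1062, 0.1285]
ft_force: [-0.8, 0.4, 2.1]
position: [0.4172, -0.1064, 0.1291]
ft_force: [-0.2, 0.1, -0.6]
position: [0.4169, -0.1062, 0.1296]
ft_force: [-0.0, -0.1, -0.3]
```

Contact ended at 0.129, so the cover is held down. Retreating clear for a final look.

```bash
python3 -m jog '[{"grip":255,"travel":[0,0,1],"twist":0},{"grip":255,"travel":[0,0,4],"twist":0},{"grip":255,"travel":[0,0,5],"twist":0},{"grip":255,"travel":[0,0,4],"twist":0},{"grip":255,"travel":[0,-4.5,0],"twist":0},{"grip":255,"travel":[0,-4.5,0],"twist":0},{"grip":255,"travel":[0,-4.5,0],"twist":0},{"grip":255,"travel":[0,-4.5,0],"twist":0}]' && python3 -m jog '[{"grip":255,"travel":[0,-4.5,0],"twist":0},{"grip":255,"travel":[-3,-4.5,0],"twist":0},{"grip":255,"travel":[-3,-4.5,0],"twist":0},{"grip":255,"travel":[-3,-4.5,0],"twist":0},{"grip":255,"travel":[0,0,0],"twist":0},{"grip":255,"travel":[0,0,0],"twist":0}]'
python3 - <<'E'
from h import *
im=snap('side','s7');t=snap('top','t7')
print(px('side',[.395,-.103,.09]))
a=im[210:310,320:420]; b=t
cv2.imwrite('pics/v7.png',np.hstack([cv2.resize(a,(400,400),interpolation=cv2.INTER_CUBIC),cv2.resize(b[130:350,180:480],(400,400))])[:,:,::-1])
E
```

```text
time: 30.45
position: [0.4165, -0.2875, 0.2707]
tool_rot: [0.998, -0.06, 0.001, 0.0]
ft_force: [0.5, -0.6, -0.1]
grip_width: 0.0004
time: 31.05
position: [0.3326, -0.4565, 0.2699]
tool_rot: [0.998, -0.062, 0.0, -0.0]
ft_force: [0.0, 1.2, 0.1]
grip_width: 0.0001
[382.8 262.1]
```

View pics/v7.png

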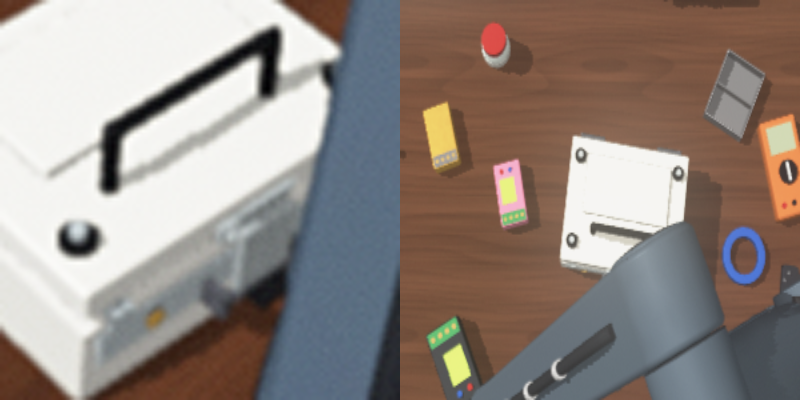

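The cover is down and level, and every bystander is in its place. The arm hides the catch itself, so here is one numeric check of the cover angle from the bar's near end, at side pixel about (348,242), before handing in.

```bash
python3 - <<'E'
from fit import *
for a in [0,.01,.03,.05,.07]:
    p=[.492,-.115,-.122,a]; print(a,[px('side',w(p,hp(p,*q))).tolist() for q in [(-140,69,60),(-140,69,-60),(-190,24,120)]])
for f in ['s6','s7']:
    g=cv2.cvtColor(cv2.imread(f'pics/{f}.png'),cv2.COLOR_BGR2GRAY)
    print(f,[(u,np.flatnonzero(g[200:262,u]<90)+200) for u in (352,358,364,370)])
E
```

```text
bed [ 0.49139073 -0.11543813] ((0.49227556586265564, -0.11465384066104889), (0.05389324575662613, 0.0989030972123146), 83.04096984863281)
0 [[348.3, 242.7], [388.3, 218.4], [341.7, 283.8]]
0.01 [[348.1, 242.1], [388.1, 217.8], [341.6, 283.2]]
0.03 [[347.8, 240.8], [387.8, 216.6], [341.5, 281.9]]
0.05 [[347.4, 239.6], [387.5, 215.3], [341.4, 280.5]]
0.07 [[347.0, 238.3], [387.1, 214.1], [341.3, 279.2]]
s6 [(352, array([200, 201, 202, 234, 235, 236, 237, 238])), (358, array([200, 201, 202, 203, 204, 205, 206, 207, 230, 231, 232, 233, 234])), (364, array([200, 201, 202, 203, 204, 205, 206, 207, 208, 209, 210, 211, 227,
       228, 229, 230, 231])), (370, array([200, 201, 202, 203, 204, 205, 206, 224, 225, 226, 227]))]
s7 [(352, array([238, 239, 240, 241])), (358, array([235, 236, 237, 238])), (364, array([200, 231, 232, 233, 234])), (370, array([200, 201, 228, 229, 230]))]
```

The bar sits 3.5 px lower than at rest, about 0.055 rad, which gives a≈0.01. That's in the latched range.

```bash
python3 -c "
from rig import *
print(hand_in())"
```

```text
the job is handed in; nothing more can be done
None
```

The module is in the nest, the cover is down and latched, and the job was handed in at about 31 s of the 72 s allowed.

- **Module:** I picked the smaller dark module with the green display. On the first lowering it touched a locator flare (about 12 N up, 6 N sideways). I backed up, shifted it 2 mm and set it down with about 3 N. The picture after release showed it flat between all four locators.
- **Cover:** It started at about 1.72 rad. I nudged it forward from behind to about 1.37, gripped the handle bar and carried it down the whole arc, at no more than about 7 N. I let go at about 0.066 rad, once it was resting.
- **Latch:** Pressing at cover_front, the load rose to 4.8 N, dropped to 1.7 N, then climbed steeply to 12.7 N on the studs, where I stopped (limit 15 N).
- **Last checks:**
    - When I backed off, contact ended at the latched height, so the cover did not follow the fingers up.
    - With the arm clear, the handle bar's pixels gave a cover angle of about 0.01 rad, inside the latched range.
    - In the last view the bystanders it showed looked unmoved; the mug and screwdriver were outside that crop.
- **Not fully confirmed:** The arm hid the catch in the last picture, so the latching rests on the force curve and the angle rather than on seeing it. The 4.8 N peak is also just under the stated 5 to 11 N, though readings were taken only every 0.5 to 1 mm.

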